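# Stow the red hand pump in its spring clips

### The arm

A 6-joint arm with a two-finger parallel gripper is mounted at the origin on the work surface. World frame = base frame: x ahead of the robot, y to its left, z up, the work surface at z = 0. Lengths are in m, angles in degrees, forces in N, time in s.
With the tool pointing down it reaches from about 0.4 to 0.825 m from the base axis. Payload 7 kg.
Tool frame: the origin (TCP) lies between the finger pads; the fingertips stand 22 mm ahead of it and the grasp point (between the pads) lies 3 mm ahead of it; z points along the fingers, y is the line along which they close (so a half turn about z gives the same grasp; the last joint's range is limited). The gripper opens to 88 mm and grips with 3 to 60 N. Pads are 19 mm wide; open, the fingers measure 130 mm over their backs; the gripper's body (78 mm by 193 mm) begins 47 mm behind the grasp point.
Start: joints at [-53.738, 20.546, 0.682, 0, -70.136, -16.507], TCP at [0.228, -0.635, 0.249] pointing down, gripper open.
Joint ranges: [-176.03, 176.03], [-82.01, 121.73], [-58.28, 71.71], [-173.87, 95.51], [-174.79, -0.11], [-173.66, 173.66]. Speed limits (degrees/s): [136.94, 136.94, 172.46, 180, 180, 180].

### API

Orientations are given as [roll, pitch, yaw] about the fixed x, y, z axes, in that order (R = Rz(yaw) Ry(pitch) Rx(roll)).
In Python, from plant import ctrl gives the robot as it stands.
- The arm moves only by the tool apply_moves, never from a script. Its argument "targets" is a list of rows, each an object with "travel": the shift along the tool's x, y, z in mm, a list of three; "roll": the turn about the tool's z in degrees; "jaw": the finger opening in mm, from 0 to 87.6. In form: [{"travel": [tx, ty, tz], "roll": roll, "jaw": jaw}, ...]. A call has 1 to 10 rows; each row shifts and turns the commanded pose from where the row before left it, along the tool's axes as they then stand; what a row does not reach is not made up. A row lasts 1/10 s, in which the tool goes at most 50 mm and 8.59 degrees, less where a joint would pass 70% of its speed; a pose out of reach is approached as far as the arm can. A call with a gripper value outside its range is refused whole. The fingers move at their own pace and stop on an object; the grip force is fixed at half the most. Time passes only in rows, so rows that do not move let the fingers close. It gives the time, the measured TCP pose, the force, the opening and the grip force at its end, in the units of the state.
- ctrl.get_obs(): the state, without advancing time (a new reading comes with each control period).
- ctrl.snapshot(name): name is "scene" or "top"; returns the picture (400x640x3 uint8, red, green, blue); there is no depth.
- ctrl.calibration(name): a dict with "K" (3x3 intrinsics, pixels), "dist_coeffs" ([k1, k2, p1, p2, k3] as OpenCV has them; the pictures are not rectified), "extrinsics" (4x4, takes a point from camera to world coordinates). Camera axes: x right, y down, z forward; pixel columns grow to the right and rows downward; lengths in m; the calibration is good to about 2 mm. A picture is of the moment at which its call begins. calibration takes no time and is no camera call.
- ctrl.close_job(): hands the job in; it is judged then, once.
The state is a dict: "clock": time; "joint_pos": joint angles; "qvel": joint speeds; "tau": joint torques, N m; "tool_pos": TCP position; "orientation": TCP orientation; "force": force on the tool from outside, world axes, zero at the start; "moment": the same for the moment, N m; "opening": finger opening in m; "gripper_force": force on a finger pad.
Only numpy, scipy, OpenCV 4.12 (cv2) and the standard library are available. Lean on these libraries where they do the work, as an engineer would, in place of code of your own. Each camera call takes 0.05 s, during which the arm holds its last target. There are 200 camera calls.

### The job

Put the red bicycle pump away: lay it along the blue holder and press its barrel down into both spring clips until it is fully home and held by both, roughly centred lengthwise, then let go. Either end may point either way. Leave the black pump where it lies.

Things in the scene. Friction and masses are not known exactly. Their poses are not given: they have to be found in the camera images.
- red_pump: red bicycle hand pump, 0.11 to 0.2 kg: round barrel 26 mm in diameter, 160 mm long, between two black square end blocks 34 x 34 mm: ribbed handle (50 mm long, at -x) and valve head with a fixed grey lever (30 mm long, at +x). Origin on the barrel's axis, midway along the barrel, about the balance point; x runs along it. Lies on its end blocks, axis 17 mm above the bench.
- clip_seat (a point): where the pump's mid-barrel axis point lies once home: 53 mm above the bench, midway between the two clips, on their line. x (level) runs along the clips' line and the seated barrel, y across it, z up. Between the clips the board's top is 35 mm below this point.
- holder: blue board 240 x 90 x 18 mm fixed to the bench, origin under its centre, axes as clip_seat's. Two steel C-clips, open upwards, 16 mm wide, at x = -50 and +50 mm (84 mm clear between). Mouth a V, 50 mm wide at its top 77 mm above the bench, down to a sprung throat 20 mm wide 64 mm up; spreads under a straight push of about 12 N for both, then closes over the barrel and holds it.
- black_pump: black-barrelled bicycle hand pump, 240 mm long, the same shape and size as the red pump, same axes and origin; to be left alone. Lying flat on the bench it rests on its end blocks, axis 17 mm up.
Not all that is in view belongs to the job. What is shaped like the red_pump but turquoise is not meant.

How it is judged:
By the outcome, as a careful person would: the job done as asked, in the order asked, and still so for the second after the job is handed in, with the robot touching nothing.
It also fails if it takes over 37 s, if anything falls off the work surface, if the arm or the gripper's body presses on something with over 40 N, if the wrist force passes 120 N, or if a joint passes its speed limit or range.

## Working session

There is one attempt and no reset: what is moved stays moved. The work goes in short steps, Python scripts to look and compute and a tool call to move; the robot and the scene stay as the last step left them, time stands still between calls to the robot, and variables do not carry over. Pictures are saved under pics/ and viewed, at most 10 in all, crops included, and the job is handed in when it is done.

Besides the shell and the picture viewer there is one more tool, called after "Emit:" by a JSON object that holds its "name" and its "arguments". apply_moves: Moves the arm, as the interface text tells. Its arguments: {"type":"object","properties":{"targets":{"type":"array","items":{"type":"object","properties":{"travel":{"type":"array","items":{"type":"number"}},"roll":{"type":"number"},"jaw":{"type":"number"}}}}},"required":["targets"]}

```bash
mkdir -p pics
cat > h.py <<'E'
import numpy as np, cv2
from plant import ctrl
def snap(n,f):
    im=ctrl.snapshot(n); cv2.imwrite('pics/'+f,cv2.cvtColor(im,cv2.COLOR_RGB2BGR)); return im
def cast(n,px,z):
    c=ctrl.calibration(n);E=np.array(c['extrinsics'])
    u=cv2.undistortPoints(np.array(px,float).reshape(-1,1,2),np.array(c['K']),np.array(c['dist_coeffs'])).reshape(-1,2)
    d=np.c_[u,np.ones(len(u))]@E[:3,:3].T
    return E[:3,3]+d*((z-E[2,3])/d[:,2])[:,None]
E
python3 - <<'E'
from h import *
for n in('scene','top'):
    snap(n,n+'1.png'); c=ctrl.calibration(n); print(np.round(c['extrinsics'],3),np.round(c['K'],1))
print(ctrl.get_obs())
E
```

```text
[[-0.579  0.592 -0.562  1.029]
 [ 0.815  0.436 -0.38   0.405]
 [ 0.02  -0.678 -0.735  0.846]
 [ 0.     0.     0.     1.   ]] [[467.9   0.  320.8]
 [  0.  467.9 201.6]
 [  0.    0.    1. ]]
[[-0.019 -0.982  0.186  0.316]
 [-1.     0.018 -0.006 -0.007]
 [ 0.003 -0.186 -0.983  0.762]
 [ 0.     0.     0.     1.   ]] [[370.2   0.  323.3]
 [  0.  370.2 198.5]
 [  0.    0.    1. ]]
{'clock': 0.1, 'joint_pos': array([-5.37394623e+01,  2.05879226e+01,  6.40941840e-01, -1.77298547e-02,
       -7.01383823e+01, -1.65062228e+01]), 'qvel': array([ 0.05931917, -0.13368768,  0.06912331,  0.00711684,  0.09633203,
       -0.01761718]), 'tau': array([-1.31485551e-03, -5.84161663e+01,  2.93751633e+01,  7.01538295e+00,
        1.01788758e-02, -6.07970378e-05]), 'tool_pos': array([ 0.22797541, -0.63490753,  0.2477243 ]), 'orientation': array([ 1.79913419e+02, -8.27415732e-03, -1.60251715e+02]), 'force': array([-0.49555209, -1.13050714, -0.28723723]), 'moment': array([-0.00216568, -0.02525668,  0.02931058]), 'gripper_force': 0.0, 'opening': 0.08760057293672613}
```

View pics/top1.png

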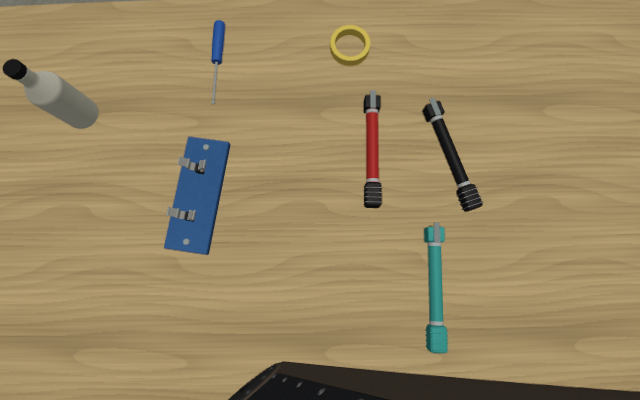

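View pics/scene1.png

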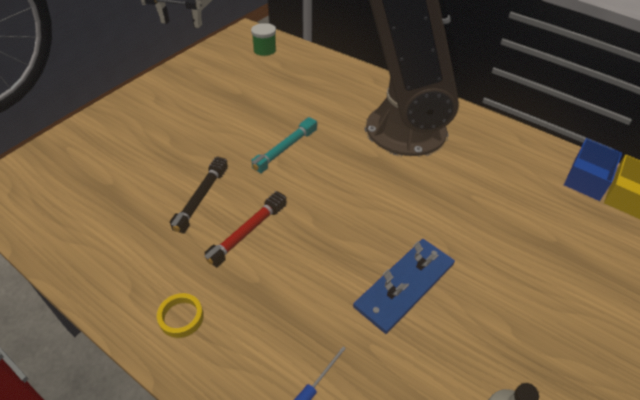

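Top view: the red pump is at (372,150) with its lever end at (372,100). The holder is at (197,195), with clips at about (195,167) and (183,214). Things that could be mistaken for the target are the black pump at (452,155), the turquoise pump at (435,288) and the blue screwdriver at (218,45). The scene view agrees: red pump at (247,228), holder at (405,285). I choose the red-barrelled pump and will check it in a crop.

```bash
cat > m.py <<'E'
from h import *
def masks(im):
    h=cv2.cvtColor(im,cv2.COLOR_RGB2HSV)
    r=(((h[...,0]<6)|(h[...,0]>172))&(h[...,1]>170)&(h[...,2]>60))
    b=((h[...,0]>100)&(h[...,0]<125)&(h[...,1]>150)&(h[...,2]>50))
    return r.astype(np.uint8),b.astype(np.uint8)
def big(m,near):
    cs=cv2.findContours(m,0,2)[0]
    cs=[c for c in cs if cv2.contourArea(c)>150]
    return min(cs,key=lambda c:np.linalg.norm(c.reshape(-1,2).mean(0)-near))
E
python3 - <<'E'
from m import *
for n,pr,pb in(('top',(372,145),(197,195)),('scene',(247,228),(405,285))):
    im=cv2.cvtColor(cv2.imread(f'pics/{n}1.png'),cv2.COLOR_BGR2RGB)
    r,b=masks(im)
    for nm,c,z in(('red',big(r,pr),.017),('holder',big(cv2.morphologyEx(b,3,np.ones((9,9))),pb),.018)):
        box=cv2.minAreaRect(c); p=cv2.boxPoints(box)
        w=cast(n,p,z); l=[np.linalg.norm(w[i]-w[(i+1)%4]) for i in(0,1)]
        e=w[1]-w[0] if l[0]>l[1] else w[2]-w[1]
        print(n,nm,box,w.mean(0).round(4),np.round(l,4),'yaw',np.degrees(np.arctan2(e[1],e[0])))
        if nm=='holder':
            a=cv2.approxPolyDP(c,5,True).reshape(-1,2); print(a.tolist(),cast(n,a,z).round(3).tolist())
im=cv2.imread('pics/top1.png')
cv2.imwrite('pics/c1.png',np.hstack([cv2.resize(im[80:220,330:490],None,fx=2.5,fy=2.5,interpolation=2),cv2.resize(im[125:265,150:240],None,fx=2.5,fy=2.5,interpolation=2)]))
E
```

```text
top red ((371.5, 145.0), (64.0, 11.0), 90.0) [ 0.5709 -0.1151  0.017 ] [0.0237 0.1415] yaw 177.28222496660524
top holder ((197.19461059570312, 195.05477905273438), (44.133182525634766, 114.74050903320312), 11.633633613586426) [0.4719 0.2475 0.018 ] [0.2391 0.0953] yaw -8.40488348851412
[[189, 138], [184, 156], [191, 166], [182, 167], [173, 206], [194, 210], [195, 219], [171, 217], [165, 247], [207, 253], [229, 144]] [[0.592, 0.271, 0.018], [0.553, 0.279, 0.018], [0.531, 0.263, 0.018], [0.529, 0.282, 0.018], [0.447, 0.296, 0.018], [0.438, 0.253, 0.018], [0.419, 0.25, 0.018], [0.424, 0.299, 0.018], [0.363, 0.308, 0.018], [0.35, 0.223, 0.018], [0.577, 0.185, 0.018]]
scene red ((245.393798828125, 228.09291076660156), (9.124992370605469, 56.16103744506836), 48.8140754699707) [ 0.5629 -0.1158  0.017 ] [0.1413 0.0268] yaw 178.29117636306006
scene holder ((597.3698120117188, 159.8875732421875), (40.08751678466797, 31.819805145263672), 22.380136489868164) [-0.1937  0.5046  0.018 ] [0.1559 0.1097] yaw -179.05926359452627
[[586, 140], [574, 166], [610, 181], [621, 153]] [[-0.261, 0.456, 0.018], [-0.121, 0.455, 0.018], [-0.123, 0.554, 0.018], [-0.268, 0.558, 0.018]]
```

View pics/c1.png

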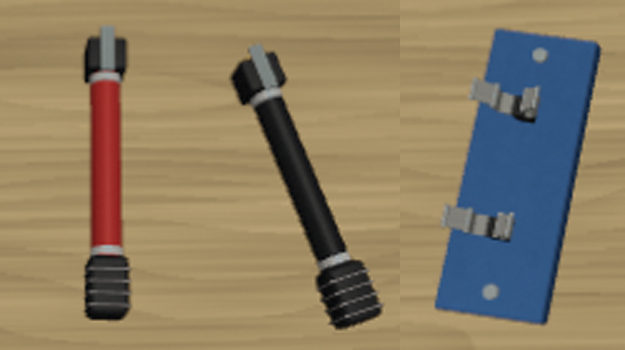

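The crop confirms it: red barrel, black ribbed handle nearer the robot, black head with grey lever on the far side. Next, a finer holder measurement using edge line fits, screws and clips in both views.

Run:
```python
from m import *
for n,pb in(('top',(197,195)),('scene',(405,285))):
    im=cv2.cvtColor(cv2.imread(f'pics/{n}1.png'),cv2.COLOR_BGR2RGB)
    r,b=masks(im)
    if n=='scene': b[:,500:]=0
    b=cv2.morphologyEx(b,3,np.ones((5,5)))
    c=max(cv2.findContours(b,0,1)[0],key=cv2.contourArea)
    hull=cv2.convexHull(c).reshape(-1,2)
    q=cv2.approxPolyDP(hull.reshape(-1,1,2),6,True).reshape(-1,2)
    print(n,q.tolist())
    pts=c.reshape(-1,2).astype(float); L=[]
    for i in range(len(q)):
        a,e=q[i].astype(float),q[(i+1)%len(q)].astype(float); d=(e-a)/np.linalg.norm(e-a)
        t=(pts-a)@d; s=(pts-a)@np.array([-d[1],d[0]])
        k=(t>4)&(t<np.linalg.norm(e-a)-4)&(abs(s)<2.5)
        for z in(.018,0):
            w=cast(n,pts[k],z)[:,:2].astype(np.float32); l=cv2.fitLine(w,cv2.DIST_HUBER,0,.01,.01).ravel()
            print(' edge',i,'z',z,k.sum(),'yaw %.2f'%(np.degrees(np.arctan(l[1]/l[0]))),'pt',l[2:].round(4))
    # grey spots inside hull
    m=np.zeros_like(b);cv2.fillPoly(m,[q],1)
    h=cv2.cvtColor(im,cv2.COLOR_RGB2HSV); g=((h[...,1]<60)&(h[...,2]>80)).astype(np.uint8)*cv2.dilate(m,np.ones((13,13)))
    N,_,st,ce=cv2.connectedComponentsWithStats(g)
    for j in range(1,N):
        if st[j,4]>5: print(' grey',st[j].tolist(),ce[j].round(1),*[cast(n,ce[j],z)[0,:2].round(4) for z in(.018,.07)])
im=cv2.imread('pics/scene1.png')
cv2.imwrite('pics/c2.png',cv2.resize(im[230:340,340:470],None,fx=5,fy=5,interpolation=2))
```

```text
top [[189, 138], [229, 144], [207, 253], [165, 247]]
 edge 0 z 0.018 32 yaw 80.70 pt [0.5859 0.2269]
 edge 0 z 0 32 yaw 80.70 pt [0.5924 0.2325]
 edge 1 z 0.018 102 yaw -9.28 pt [0.4927 0.1985]
 edge 1 z 0 102 yaw -9.28 pt [0.4969 0.2035]
 edge 2 z 0.018 34 yaw 80.87 pt [0.3557 0.256 ]
 edge 2 z 0 34 yaw 80.87 pt [0.3566 0.2624]
 edge 3 z 0.018 91 yaw -9.53 pt [0.4569 0.2938]
 edge 3 z 0 91 yaw -9.53 pt [0.4603 0.301 ]
 grey [203, 144, 6, 6, 26] [205.6 146.8] [0.5719 0.2345] [0.554  0.2176]
 grey [177, 156, 19, 15, 153] [185.9 162.8] [0.5377 0.2744] [0.5222 0.2548]
 grey [198, 160, 8, 12, 71] [201.6 164.9] [0.5325 0.2412] [0.5174 0.2238]
 grey [166, 206, 20, 13, 164] [175.1 212.6] [0.4328 0.2913] [0.4246 0.2704]
 grey [187, 210, 9, 10, 67] [191.  214.8] [0.4278 0.2586] [0.42 0.24]
 grey [183, 239, 6, 6, 27] [185.7 241.4] [0.374  0.2666] [0.3699 0.2475]
scene [[312, 388], [309, 399], [296, 399]]
 edge 0 z 0.018 4 yaw -3.10 pt [0.7842 0.23  ]
 edge 0 z 0 4 yaw -3.21 pt [0.7789 0.2262]
 edge 1 z 0.018 4 yaw -53.99 pt [0.7998 0.2229]
 edge 1 z 0 4 yaw -53.96 pt [0.7949 0.219 ]
 edge 2 z 0.018 6 yaw -6.87 pt [0.794  0.2153]
 edge 2 z 0 6 yaw -6.86 pt [0.7889 0.2112]
 grey [294, 382, 24, 18, 38] [307.9 387.6] [0.7777 0.2184] [0.7935 0.2301]
 grey [311, 391, 6, 9, 9] [313.7 395. ] [0.7826 0.2346] [0.7981 0.2453]
```

View pics/c2.png

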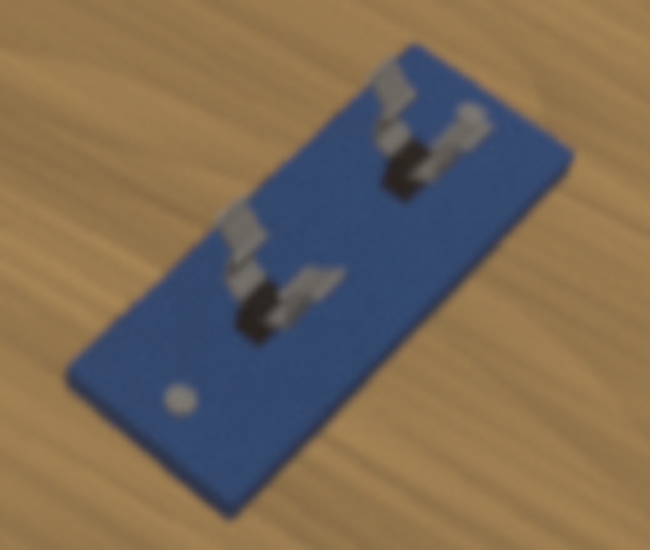

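The scene crop shows both clips, with the V mouths open upwards. A two-view check of the holder and the pump ends comes next, then the move.

```bash
cat >> h.py <<'E'
def go(p,yaw=None):
    o=ctrl.get_obs(); y=o['orientation'][2]; 
    t=np.radians(y); c,s=np.cos(t),np.sin(t)
    d=np.array(p)-o['tool_pos']
    print('t',o['clock'],'pos',o['tool_pos'].round(4),'rpy',o['orientation'].round(2),'F',o['force'].round(1),'travel mm',(1000*np.array([c*d[0]+s*d[1],s*d[0]-c*d[1],-d[2]])).round(1), 'roll', None if yaw is None else round((y-yaw+180)%360-180,2))
E
python3 - <<'E'
from h import *
P=np.array([(68,370),(415,43),(572,155),(230,500)])/5+(340,230)
w=cast('scene',P,.018)[:,:2]; print(w.round(4).tolist(),w.mean(0))
print('near screw',cast('scene',[(376,310)],.018)[0,:2], 'dist to far-end')
# clip flange tops (outer/inner) scene, z~.077
Q=np.array([(240,205),(335,272),(392,62),(478,108)])/5+(340,230)
print(cast('scene',Q,.076)[:,:2].round(4).tolist())
# pump ends of whole pump top view (head far edge, handle near edge) & barrel ring edges
print(cast('top',[(372.5,94.5),(372.5,207),(372,110),(373,181)],.017).round(4).tolist())
E
```

```text
[[0.586, 0.1918], [0.3516, 0.2288], [0.3668, 0.3141], [0.5978, 0.2743]] [0.47555079 0.25223337]
near screw [0.5713162  0.23568729] dist to far-end
[[0.5142, 0.2218], [0.5197, 0.2678], [0.4139, 0.2378], [0.4143, 0.2782]]
[[0.6844, -0.1224, 0.017], [0.4372, -0.1113, 0.017], [0.6484, -0.1197, 0.017], [0.4916, -0.1147, 0.017]]
```

Emit:
{"name": "apply_moves", "arguments": {"targets": [{"travel": [0, 0, 0], "roll": 7.35, "jaw": 87}, {"travel": [0, 0, 0], "roll": 7.35, "jaw": 87}, {"travel": [0, 0, 0], "roll": 7.35, "jaw": 87}, {"travel": [-22, 38, 0], "roll": 0, "jaw": 87}, {"travel": [-22, 38, 0], "roll": 0, "jaw": 87}, {"travel": [-22, 38, 0], "roll": 0, "jaw": 87}, {"travel": [-22, 38, 0], "roll": 0, "jaw": 87}, {"travel": [-22, 38, 0], "roll": 0, "jaw": 87}, {"travel": [-22, 38, 0], "roll": 0, "jaw": 87}, {"travel": [-22, 38, 0], "roll": 0, "jaw": 87}]}}

```text
clock: 1.1
tool_pos: [0.3931, -0.3739, 0.2484]
orientation: [180.0, -0.0, 177.7]
force: [1.0, -0.7, 0.3]
opening: 0.0869
gripper_force: 0.0
```

```bash
python3 -c "
from h import *
go([.568,-.1155,.12],177.7)"
```

```text
t 1.1 pos [ 0.3931 -0.3739  0.2484] rpy [ 1.7999e+02 -1.0000e-02  1.7770e+02] F [ 1.  -0.7  0.3] travel mm [-164.3  265.2  128.4] roll -0.0
```

Emit:
{"name": "apply_moves", "arguments": {"targets": [{"travel": [-20, 33, 5], "roll": 0, "jaw": 87}, {"travel": [-20, 33, 15], "roll": 0, "jaw": 87}, {"travel": [-20, 33, 18], "roll": 0, "jaw": 87}, {"travel": [-20, 33, 18], "roll": 0, "jaw": 87}, {"travel": [-20, 33, 18], "roll": 0, "jaw": 87}, {"travel": [-20, 33, 18], "roll": 0, "jaw": 87}, {"travel": [-20, 33, 18], "roll": 0, "jaw": 87}, {"travel": [-20, 33, 16], "roll": 0, "jaw": 87}, {"travel": [-4, 1, 2], "roll": 0, "jaw": 87}, {"travel": [0, 0, 0], "roll": 0, "jaw": 87}]}}

```text
clock: 2.1
tool_pos: [0.5671, -0.1166, 0.1194]
orientation: [-180.0, -0.1, 177.8]
force: [-0.6, -0.8, 0.7]
opening: 0.0868
gripper_force: 0.0
```

```bash
python3 -c "
from h import *
go([.568,-.1155,.025],177.7)
a=snap('scene','s2.png');b=snap('top','t2.png')
cv2.imwrite('pics/c3.png',np.hstack([cv2.resize(x,None,fx=2,fy=2,interpolation=2) for x in (a[150:300,150:350][...,::-1],b[60:210,290:490][...,::-1])]))"
```

```text
t 2.1 pos [ 0.5671 -0.1166  0.1194] rpy [-1.7998e+02 -1.3000e-01  1.7781e+02] F [-0.6 -0.8  0.7] travel mm [-0.8  1.1 94.4] roll 0.11
```

View pics/c3.png

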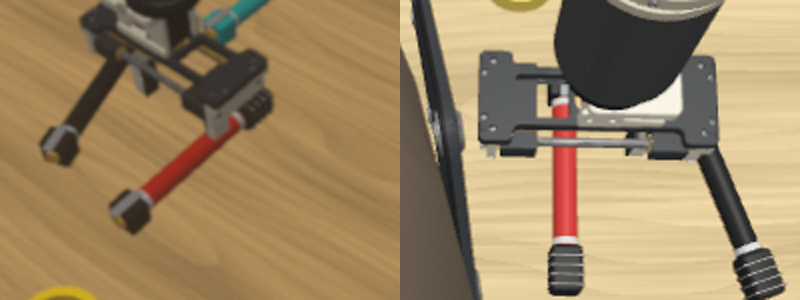

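Scene and top crops: the red barrel lies between the open fingers, and the black pump is clear of them. Descend and grip.

Emit:
{"name": "apply_moves", "arguments": {"targets": [{"travel": [0, 0, 20], "roll": 0, "jaw": 87}, {"travel": [0, 1, 25], "roll": 0, "jaw": 87}, {"travel": [0, 0, 25], "roll": 0, "jaw": 87}, {"travel": [0, 0, 15], "roll": 0, "jaw": 87}, {"travel": [0, 0, 9], "roll": 0, "jaw": 87}, {"travel": [0, 0, 0], "roll": 0, "jaw": 60}, {"travel": [0, 0, 0], "roll": 0, "jaw": 40}, {"travel": [0, 0, 0], "roll": 0, "jaw": 10}, {"travel": [0, 0, 0], "roll": 0, "jaw": 10}, {"travel": [0, 0, 0], "roll": 0, "jaw": 10}]}}

```text
clock: 3.2
tool_pos: [0.5675, -0.1163, 0.0272]
orientation: [180.0, 0.1, 177.7]
force: [0.7, -0.2, -0.1]
opening: 0.0523
gripper_force: 0.0
```

Emit:
{"name": "apply_moves", "arguments": {"targets": [{"travel": [0, 0, 1.5], "roll": 0, "jaw": 10}, {"travel": [0, 0, 0], "roll": 0, "jaw": 10}, {"travel": [0, 0, 0], "roll": 0, "jaw": 10}, {"travel": [0, 0, 0], "roll": 0, "jaw": 10}, {"travel": [0, 0, 0], "roll": 0, "jaw": 10}, {"travel": [0, 0, 0], "roll": 0, "jaw": 10}, {"travel": [0, 0, 0], "roll": 0, "jaw": 10}]}}

```text
clock: 3.9
tool_pos: [0.5672, -0.1164, 0.025]
orientation: [180.0, 0.0, 177.7]
force: [1.2, 0.9, -0.3]
opening: 0.0253
gripper_force: 30.0
```

Emit:
{"name": "apply_moves", "arguments": {"targets": [{"travel": [0, 0, -10], "roll": 0, "jaw": 10}, {"travel": [0, 0, -20], "roll": 0, "jaw": 10}, {"travel": [0, 0, -25], "roll": 0, "jaw": 10}, {"travel": [0, 0, -25], "roll": 0, "jaw": 10}, {"travel": [0, 0, -25], "roll": 0, "jaw": 10}, {"travel": [0, 0, -15], "roll": 0, "jaw": 10}, {"travel": [0, 0, 0], "roll": 3.5, "jaw": 10}, {"travel": [0, 0, 0], "roll": 3.5, "jaw": 10}, {"travel": [0, 0, 0], "roll": 0, "jaw": 10}]}}

```text
clock: 4.8
tool_pos: [0.5669, -0.1165, 0.1458]
orientation: [180.0, 0.0, 170.6]
force: [-0.7, 0.7, -1.1]
opening: 0.0253
gripper_force: 30.0
```

```bash
python3 -c "
from h import *
go([.473,.250,.145],170.75)"
```

```text
t 4.8 pos [ 0.5669 -0.1165  0.1458] rpy [1.7999e+02 2.0000e-02 1.7064e+02] F [-0.7  0.7 -1.1] travel mm [152.3 346.3   0.8] roll -0.11
```

Emit:
{"name": "apply_moves", "arguments": {"targets": [{"travel": [7, 16, 0], "roll": 0, "jaw": 10}, {"travel": [16, 36, 0], "roll": 0, "jaw": 10}, {"travel": [18, 42, 0], "roll": 0, "jaw": 10}, {"travel": [19, 43, 0], "roll": 0, "jaw": 10}, {"travel": [19, 43, 0], "roll": 0, "jaw": 10}, {"travel": [19, 43, 0], "roll": 0, "jaw": 10}, {"travel": [19, 43, 0], "roll": 0, "jaw": 10}, {"travel": [17, 40, 0], "roll": 0, "jaw": 10}, {"travel": [12, 26, 0], "roll": 0, "jaw": 10}, {"travel": [6, 14, 0], "roll": 0, "jaw": 10}]}}

```text
clock: 5.8
tool_pos: [0.4723, 0.2518, 0.1453]
orientation: [180.0, 0.0, 170.9]
force: [0.1, -1.1, -1.0]
opening: 0.0253
gripper_force: 30.0
```

```bash
python3 -c "
from h import *
go([.473,.250,.1],170.75)
a=snap('scene','s3.png');b=snap('top','t3.png')
cv2.imwrite('pics/c4.png',np.hstack([cv2.resize(x,None,fx=2,fy=2,interpolation=2) for x in (a[150:350,300:500][...,::-1],b[80:280,80:280][...,::-1])]))"
```

```text
t 5.8 pos [0.4723 0.2518 0.1453] rpy [1.7999e+02 1.0000e-02 1.7094e+02] F [ 0.1 -1.1 -1. ] travel mm [-0.9 -1.6 45.3] roll 0.19
```

View pics/c4.png

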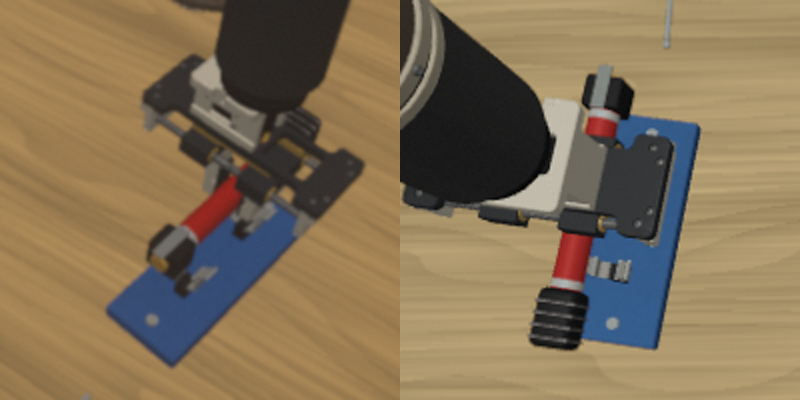

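The pump hangs level over the holder along the clip line, with the head ring's edge at top pixel (182,136) and the handle ring's edge at (162,225). Compute the lengthwise centre and lower to just above the V mouths.

```bash
python3 -c "
from h import *
w=cast('top',[(182,135.5),(162,225)],.137)[:,:2];print(w,w.mean(0),np.linalg.norm(w[0]-w[1]))"
```

```text
[[0.55301523 0.23922687]
 [0.39319934 0.2650483 ]] [0.47310729 0.25213759] 0.16188843780401357
```

Emit:
{"name": "apply_moves", "arguments": {"targets": [{"travel": [0, -1.5, 10], "roll": 0.2, "jaw": 10}, {"travel": [0, 0, 15], "roll": 0, "jaw": 10}, {"travel": [0, 0, 12], "roll": 0, "jaw": 10}, {"travel": [0, 0, 6], "roll": 0, "jaw": 10}, {"travel": [0, 0, 0], "roll": 0, "jaw": 10}]}}

```text
clock: 6.4
tool_pos: [0.4725, 0.2469, 0.1009]
orientation: [-179.9, -0.1, 170.4]
force: [0.5, 0.0, -2.2]
opening: 0.0254
gripper_force: 30.0
```

```bash
python3 -c "
from h import *
go([.473,.250,.061],170.75)
a=snap('scene','s4.png');b=snap('top','t4.png')
cv2.imwrite('pics/c5.png',np.hstack([cv2.resize(x,None,fx=4,fy=4,interpolation=2) for x in (a[220:340,345:445][...,::-1],b[130:250,150:250][...,::-1])]))"
```

```text
t 6.4 pos [0.4725 0.2469 0.1009] rpy [-1.7989e+02 -8.0000e-02  1.7045e+02] F [ 0.5  0.  -2.2] travel mm [ 0.1  3.2 39.9] roll -0.3
```

View pics/c5.png

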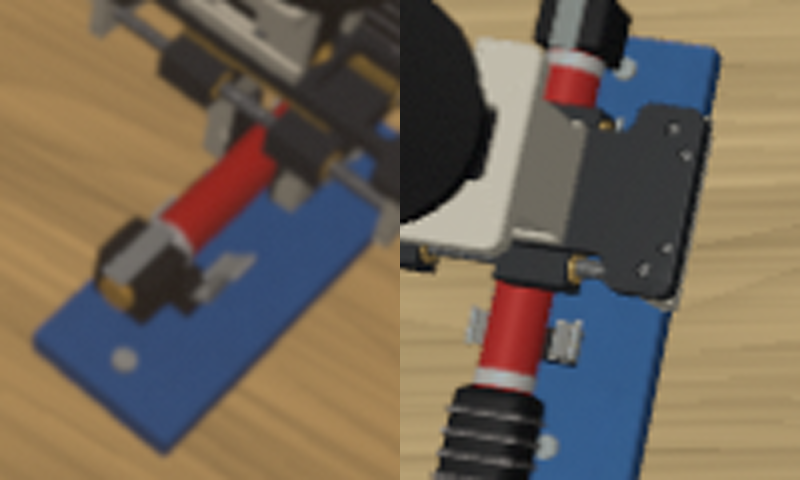

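Close view: the barrel sits above both V mouths, about 3 mm to the -y side, and lengthwise it's centred. Correct sideways and go into the V.

Emit:
{"name": "apply_moves", "arguments": {"targets": [{"travel": [0, 3, 0], "roll": -0.3, "jaw": 10}, {"travel": [0, 0, 4], "roll": 0, "jaw": 10}, {"travel": [0, 0, 5], "roll": 0, "jaw": 10}, {"travel": [0, 0, 4], "roll": 0, "jaw": 10}, {"travel": [0, 0, 0], "roll": 0, "jaw": 10}]}}

```text
clock: 7.0
tool_pos: [0.4729, 0.2507, 0.0883]
orientation: [-179.9, -0.0, 170.8]
force: [0.1, -0.2, -2.3]
opening: 0.0252
gripper_force: 30.0
```

Emit:
{"name": "apply_moves", "arguments": {"targets": [{"travel": [0, 0, 3], "roll": 0, "jaw": 10}, {"travel": [0, 0, 3], "roll": 0, "jaw": 10}, {"travel": [0, 0, 3], "roll": 0, "jaw": 10}, {"travel": [0, 0, 0], "roll": 0, "jaw": 10}]}}

```text
clock: 7.4
tool_pos: [0.4736, 0.2512, 0.0802]
orientation: [180.0, 0.0, 170.8]
force: [0.9, -0.1, -1.0]
opening: 0.0256
gripper_force: 30.0
```

Emit:
{"name": "apply_moves", "arguments": {"targets": [{"travel": [0, 0, 3], "roll": 0, "jaw": 10}, {"travel": [0, 0, 3], "roll": 0, "jaw": 10}, {"travel": [0, 0, 3], "roll": 0, "jaw": 10}, {"travel": [0, 0, 0], "roll": 0, "jaw": 10}]}}

```text
clock: 7.8
tool_pos: [0.4747, 0.2515, 0.0725]
orientation: [179.9, 0.1, 170.9]
force: [1.4, -3.1, 7.7]
opening: 0.0252
gripper_force: 30.0
```

Emit:
{"name": "apply_moves", "arguments": {"targets": [{"travel": [0, -0.5, 3], "roll": 0, "jaw": 10}, {"travel": [0, 0, 3], "roll": 0, "jaw": 10}, {"travel": [0, 0, 3], "roll": 0, "jaw": 10}, {"travel": [0, 0, 2], "roll": 0, "jaw": 10}, {"travel": [0, 0, 0], "roll": 0, "jaw": 10}]}}

```text
clock: 8.3
tool_pos: [0.4733, 0.2506, 0.0608]
orientation: [-180.0, 0.0, 170.8]
force: [-2.1, -1.8, 11.1]
opening: 0.0251
gripper_force: 30.0
```

Emit:
{"name": "apply_moves", "arguments": {"targets": [{"travel": [0, 0, 1.5], "roll": 0, "jaw": 10}, {"travel": [0, 0, 1.5], "roll": 0, "jaw": 10}, {"travel": [0, 0, 0], "roll": 0, "jaw": 10}]}}

```text
clock: 8.6
tool_pos: [0.4735, 0.2507, 0.0604]
orientation: [180.0, 0.1, 170.9]
force: [-13.7, -5.4, 38.8]
opening: 0.0255
gripper_force: 30.0
```

```bash
python3 -c "
from h import *
go([.473,.250,.061],170.75)
a=snap('scene','s5.png');b=snap('top','t5.png')
cv2.imwrite('pics/c6.png',np.hstack([cv2.resize(x,None,fx=4,fy=4,interpolation=2) for x in (a[220:340,345:445][...,::-1],b[130:250,150:250][...,::-1])]))"
```

```text
t 8.6 pos [0.4735 0.2507 0.0604] rpy [1.7998e+02 8.0000e-02 1.7090e+02] F [-13.7  -5.4  38.8] travel mm [ 0.4 -0.8 -0.6] roll 0.15
```

View pics/c6.png

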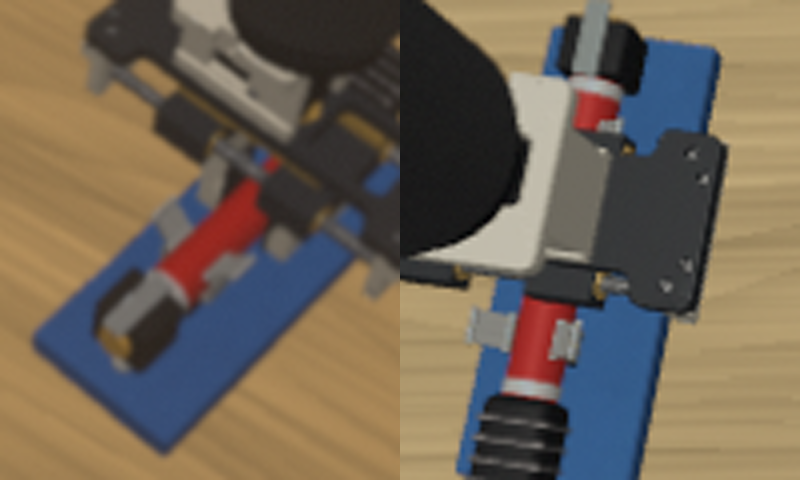

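The barrel is below the lips of both clips, and at TCP z 60.4 mm the force rose sharply to 39 N, so it has bottomed at seat height. Relieve, release, retreat.

Emit:
{"name": "apply_moves", "arguments": {"targets": [{"travel": [0, 0, -2], "roll": 0, "jaw": 10}, {"travel": [0, 0, 0], "roll": 0, "jaw": 80}, {"travel": [0, 0, 0], "roll": 0, "jaw": 80}, {"travel": [0, 0, 0], "roll": 0, "jaw": 80}, {"travel": [0, 0, 0], "roll": 0, "jaw": 80}, {"travel": [0, 0, 0], "roll": 0, "jaw": 80}, {"travel": [0, 0, 0], "roll": 0, "jaw": 80}, {"travel": [0, 0, 0], "roll": 0, "jaw": 80}]}}

```text
clock: 9.5
tool_pos: [0.4732, 0.2505, 0.0589]
orientation: [-180.0, -0.0, 170.8]
force: [-0.4, 0.2, 0.4]
opening: 0.0754
gripper_force: 0.0
```

Now lift, then move away towards -y to clear the view.

Emit:
{"name": "apply_moves", "arguments": {"targets": [{"travel": [0, 0, -10], "roll": 0, "jaw": 80}, {"travel": [0, 0, -25], "roll": 0, "jaw": 80}, {"travel": [0, 0, -30], "roll": 0, "jaw": 80}, {"travel": [0, 0, -30], "roll": 0, "jaw": 80}, {"travel": [0, -20, -20], "roll": 0, "jaw": 80}, {"travel": [0, -40, -10], "roll": 0, "jaw": 80}, {"travel": [0, -40, 0], "roll": 0, "jaw": 80}, {"travel": [0, -40, 0], "roll": 0, "jaw": 80}, {"travel": [0, -40, 0], "roll": 0, "jaw": 80}, {"travel": [0, -40, 0], "roll": 0, "jaw": 80}]}}

```text
clock: 10.5
tool_pos: [0.4376, 0.032, 0.1851]
orientation: [180.0, 0.1, 170.8]
force: [0.4, 0.5, -0.2]
opening: 0.08
gripper_force: 0.0
```

Emit:
{"name": "apply_moves", "arguments": {"targets": [{"travel": [0, -40, 0], "roll": 0, "jaw": 80}, {"travel": [0, -40, 0], "roll": 0, "jaw": 80}, {"travel": [0, -20, 0], "roll": 0, "jaw": 80}, {"travel": [0, 0, 0], "roll": 0, "jaw": 80}]}}

```text
clock: 10.9
tool_pos: [0.4213, -0.0673, 0.1848]
orientation: [180.0, 0.0, 170.6]
force: [-0.5, 0.6, -0.5]
opening: 0.0804
gripper_force: 0.0
```

Run:
```python
from m import *
a=snap('scene','s6.png');b=snap('top','t6.png')
h=cv2.cvtColor(b,cv2.COLOR_RGB2HSV)
r=masks(b)[0]; r[:,260:]=0
p=np.argwhere(r)[:,::-1]; q=p[[p[:,1].argmin(),p[:,1].argmax()]]
print(q.tolist(), p.mean(0)); w=cast('top',p,.053)[:,:2]
d=np.array([.987,-.1607]);n=np.array([.1607,.987]);v=w-[.473,.250]
print('along',(v@d).min(),(v@d).max(),'across',(v@n).mean()); l=cv2.fitLine(w.astype(np.float32),2,0,.01,.01).ravel();print(np.degrees(np.arctan(l[1]/l[0])))
cv2.imwrite('pics/c7.png',np.hstack([cv2.resize(x,None,fx=3,fy=3,interpolation=2) for x in (a[215:345,340:470][...,::-1],b[125:255,130:260][...,::-1])]))
```

```text
Traceback (most recent call last):
ValueError: attempt to get argmin of an empty sequence
```

Run:
```python
from h import *
a=cv2.imread('pics/s6.png');b=cv2.imread('pics/t6.png')
h=cv2.cvtColor(b,cv2.COLOR_BGR2HSV)
r=((h[...,0]<6)|(h[...,0]>172))&(h[...,1]>120)&(h[...,2]>60); r[:,260:]=0; r[:100]=0
p=np.argwhere(r)[:,::-1].astype(float); print(len(p))
if len(p):
    w=cast('top',p,.053)[:,:2]
    d=np.array([.987,-.1607]);n=np.array([.1607,.987]);v=w-[.473,.250]
    l=cv2.fitLine(w.astype(np.float32),2,0,.01,.01).ravel()
    print('along',(v@d).min(),(v@d).max(),'across',(v@n).mean(),np.degrees(np.arctan(l[1]/l[0])))
cv2.imwrite('pics/c7.png',np.hstack([cv2.resize(x,None,fx=3,fy=3,interpolation=2) for x in (a[215:345,340:470],b[125:255,130:260])]))
```

```text
0
```

View pics/c7.png

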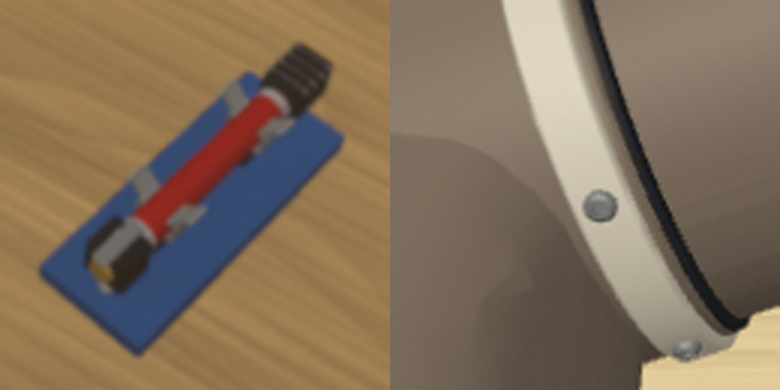

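The scene crop shows the red barrel in both clips; the arm blocks the top view. A numeric check from the scene view will confirm its height and centring.

Run:
```python
from m import *
b=cv2.imread('pics/s6.png')[...,::-1].copy()
r=masks(b)[0]; r[:,:340]=0; r[:,480:]=0; r[:220]=0; r[345:]=0
p=np.argwhere(r)[:,::-1].astype(float); print(len(p))
d=np.array([.987,-.1607]);n=np.array([.1607,.987])
for z in(.053,.063):
    w=cast('scene',p,z)[:,:2];v=w-[.473,.250]
    l=cv2.fitLine(w.astype(np.float32),2,0,.01,.01).ravel()
    print(z,'along',(v@d).min(),(v@d).max(),'across',(v@n).mean(),np.degrees(np.arctan(l[1]/l[0])))
```

```text
533
0.053 along -0.07708784581218776 0.06445712690870313 across -0.0004569660174135469 -8.831802
0.063 along -0.06950889536419777 0.07025198047899359 across 0.00260132913216234 -8.831801
```

```bash
python3 -c "
from plant import ctrl
print(ctrl.close_job())"
```

```text
the job is handed in; nothing more can be done
None
```

The red pump is pressed home in both spring clips, centred to within several millimetres by the camera, and released; the black pump was not touched, and I handed the job in at about 11 s.

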